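Load the empty spool on the coil winder

TASK

Get the coil winder ready: put the wide, low empty spool onto the winder's upright spindle, lowering it right down until it sits flat on the turntable before you let go. Leave the tall, narrow spool standing where it is.

Things in the scene. Friction and masses are not known exactly. Their poses are not given: they have to be found in the camera images.
- wide_spool: The spool to load: empty, grey plastic, standing on one flange on the bench; 40 mm high, round flanges 58 mm across and 6 mm thick, core 38 mm across, straight through bore 30 mm across; about 0.08 to 0.17 kg. Origin: centre of its underside; z up along the bore. Grip it across the flanges (58 mm) in any direction; its yaw does not matter.
- narrow_spool: A second empty grey plastic spool, not wanted: taller and narrower, 62 mm high, flanges 42 mm in diameter, bore 20 mm. Stands on the bench. Origin: centre of its underside, z up.
- winder: Coil winder fixed to the bench: grey plate 130x120 mm, 18 mm high; on it a dark fixed turntable disc, 48 mm across, top 30 mm up; from it an upright steel spindle 14 mm thick, ending 88 mm up in a 15 mm taper to 5 mm. A gear motor, top 64 mm up, stands 75 to 155 mm from the spindle along the winder's +x. Origin: spindle axis at bench height, z up; a seated spool's underside is at z = 30 mm.
Not all that is in view belongs to the job. Leave any yellow look-alike of the wide_spool alone.

How it is judged:
On the way:
1. the wide spool, still held by the fingers, is over the spindle and within 15 mm of the turntable (horizontal distance between wide_spool and winder below 0.013 m and z of wide_spool in the frame of winder below 0.045 m and contact force between the fingers and wide_spool above 0.5 N), for 0.1 s.
At the end, for the whole second after the job is handed in: The wide spool is on the spindle (axis within 13 mm of the spindle's), its underside within 5 mm of the turntable's top, upright within 10 degrees and at rest; the narrow spool stands upright (within 10 degrees) within 30 mm of where it was (horizontal distance between wide_spool and winder below 0.013 m and z of wide_spool in the frame of winder between 0.025 and 0.035 m and angle between each of wide_spool, narrow_spool's own z axis and vertical below 0.17 rad and linear speed of wide_spool below 0.02 m/s and distance of narrow_spool from where it was at the start of the episode below 0.03 m); the robot touches nothing.
It fails at once if the narrow spool is moved 30 mm or more (distance of narrow_spool from where it was at the start of the episode above 0.03 m).
It also fails if it takes over 32 s, if anything falls off the work surface, if the arm or the gripper's body presses on something with over 40 N, if the wrist force passes 120 N, or if a joint passes its speed limit or range.

ROBOT

A 6-joint arm with a two-finger parallel gripper is mounted at the origin on a cart in front of the work surface, level with it; the furniture and walls round the work are solid. World frame = base frame: x ahead of the robot, y to its left, z up, the work surface at z = 0. Lengths are in m, angles in rad, forces in N, time in s.
With the tool pointing down it reaches from about 0.275 to 0.825 m from the base axis. Payload 4.9 kg.
Tool frame: the origin (TCP) lies between the finger pads; the fingertips stand 11 mm ahead of it and the grasp point (between the pads) lies 8 mm behind it; z points along the fingers, y is the line along which they close (so a half turn about z gives the same grasp; the last joint's range is limited). The gripper opens to 85 mm and grips with 20 to 120 N. Pads are 22 mm wide; open, the fingers measure 114 mm over their backs; the gripper's body (76 mm by 85 mm) begins 54 mm behind the grasp point. The pads swing forward as they close: fully open they stand 13 mm farther back than shut.
Start: joints at [-1.346, 0.326, -0.193, 1.052, 0, 1.437], TCP at [0.193, -0.515, 0.242] pointing down, gripper open.
Joint ranges: [-2.65, 2.65], [-0.97, 1.79], [-1.3, 1.35], [-1.93, 2.1], [-1.47, 1.37], [-3.14, 3.14]. Speed limits (rad/s): [2.57, 2.57, 3.14, 3.14, 3.14, 3.14].

INTERFACE

Orientations are given as a unit quaternion [x, y, z, w].
In Python, from bench import get_state, cams, env gives the robot as it stands. The module is installed in compiled form; this text tells all that it offers.
- The arm moves only by the shell command python3 -m inch 'ROWS' [FORCE]. ROWS is text: rows parted by semicolons, each of 7 numbers parted by spaces: the shift along the tool's x, y, z in m, then the turn, a rotation vector about the tool's x, y, z in rad, then the closure, from -1 (fully open) to 1 (shut). A call has exactly 5 rows; each row is the pose to reach, as a shift and turn from the pose commanded when the call began, along the tool's axes at that moment; what a row does not reach only later rows make up. A row lasts 1/8 s, in which the tool goes at most 62.5 mm and 10.7 degrees, less where a joint would pass 70% of its speed; a pose out of reach is approached as far as the arm can. A call with a gripper value outside its range is refused whole. The fingers move at their own pace and stop on an object; FORCE is the grip in N (left out, the last holds). Time passes only in rows, so rows that repeat a pose let the fingers close, or fill a call up. It gives the time, the measured TCP pose, the force, the opening and the grip force at its end, in the units of the state.
- get_state(): the state, without advancing time (a new reading comes with each control period).
- cams.camera(name): name is "scene" or "top"; returns a dict with "color" (420x560x3 uint8, blue, green, red), "depth" (420x560 float32, m along the optical axis (not along the pixel's ray), 0 where there is no reading), "K" (3x3 intrinsics, pixels), "pose" (4x4, takes a point from camera to world coordinates). Camera axes: x right, y down, z forward; pixel columns grow to the right and rows downward; lengths in m; the calibration is good to about 2 mm. A picture is of the moment at which its call begins.
- env.hand_in(): hands the job in; it is judged then, once.
Trained networks look in a picture, given as the dict that the camera call returned (one of the last four; its "shot" number tells which), for a name from the list of things; names that differ only in an ending like _2 or _b are one class to them, and where a whole thing is asked for, a point or a joint stands for the part that bears it (a point fixed in the world has none). Each returns a list of dicts, best first, with "score" (0 to 1); they miss things now and then, are a little off and sometimes report something else, mostly with a low value. They report only what shows in the picture. A call takes as long as a camera call. They do not tell look-alikes from the thing itself.
- cams.find_in(query, picture): "location" ([column, row] in pixels, amid what is visible of it).
- cams.cut_out(query, picture): "pixels" (420x560 bool, what is visible of it) and "location" ([column, row] in pixels, amid what is visible of it).
- cams.landmark_of(query, picture): "location" ([column, row] in pixels: a listed point, or the origin of a listed thing).
The state is a dict: "time_s": time; "q": joint angles; "qvel": joint speeds; "joint_efforts": joint torques, N m; "tool_pos": TCP position; "tool_rot": TCP orientation; "ft_force": force on the tool from outside, world axes, zero at the start; "ft_torque": the same for the moment, N m; "opening": finger opening in m; "grip_force": force on a finger pad.
Only numpy, scipy, OpenCV 4.12 (cv2) and the standard library are available. Lean on these libraries where they do the work, as an engineer would, in place of code of your own. Each camera call takes 0.05 s, during which the arm holds its last target. There are 200 camera calls.

## Working session

There is one attempt and no reset: what is moved stays moved. The work goes in short steps, Python scripts to look and compute and a shell command to move; the robot and the scene stay as the last step left them, time stands still between calls to the robot, and variables do not carry over. Pictures are saved under pics/ and viewed, at most 10 in all, crops included, and the job is handed in when it is done.

```bash
mkdir -p pics; cat > h.py <<'E'
import numpy as np, cv2
from bench import get_state, cams, env
from scipy.spatial.transform import Rotation as R
def world(p,mask):
    v,u=np.nonzero(mask&(p["depth"]>0)); d=p["depth"][v,u]; K=p["K"]
    c=np.c_[(u-K[0,2])/K[0,0]*d,(v-K[1,2])/K[1,1]*d,d]
    return c@p["pose"][:3,:3].T+p["pose"][:3,3]
def fit(P):
    A=np.c_[2*P[:,:2],np.ones(len(P))]; s=np.linalg.lstsq(A,(P[:,:2]**2).sum(1),rcond=None)[0]
    return s[:2],np.sqrt(s[2]+s[:2]@s[:2])
E
python3 - <<'E'
from h import *
for n in ("top","scene"):
    p=cams.camera(n); cv2.imwrite(f"pics/{n}0.png",p["color"])
    for q in ("wide_spool","narrow_spool","winder"):
        for r in cams.cut_out(q,p)[:3]:
            P=world(p,r["pixels"]); z=P[:,2]; 
            print(n,q,round(r["score"],2),np.round(r["location"]),len(P),"ctr",np.round(np.median(P,0),3),"zmax",np.round(np.percentile(z,98),3),"lo",np.round(np.percentile(P,2,0),3),"hi",np.round(np.percentile(P,98,0),3), p["color"][r["pixels"]].mean(0).round())
s=get_state(); print(s["time_s"],s["tool_pos"],R.from_quat(s["tool_rot"]).as_matrix().round(3),s["opening"])
E
```

```text
top wide_spool 0.84 [387. 239.] 575 ctr [ 0.431 -0.276  0.039] zmax 0.044 lo [ 0.404 -0.306  0.003] hi [ 0.458 -0.252  0.044] [70. 69. 69.]
top wide_spool 0.63 [343. 236.] 441 ctr [ 0.421 -0.172  0.04 ] zmax 0.044 lo [ 0.397 -0.197  0.005] hi [ 0.448 -0.146  0.044] [  5. 134. 159.]
top narrow_spool 0.59 [293. 171.] 280 ctr [ 0.571 -0.063  0.06 ] zmax 0.065 lo [ 0.555 -0.08   0.003] hi [ 0.589 -0.047  0.065] [39. 37. 37.]
top winder 0.64 [186. 185.] 4979 ctr [0.558 0.188 0.019] zmax 0.066 lo [0.451 0.124 0.011] hi [0.66  0.25  0.066] [83. 81. 76.]
scene wide_spool 0.61 [343. 206.] 470 ctr [ 0.42  -0.161  0.027] zmax 0.041 lo [ 0.396 -0.259  0.003] hi [ 0.453 -0.144  0.041] [ 69. 154. 177.]
scene narrow_spool 0.65 [270. 204.] 351 ctr [ 0.568 -0.055  0.038] zmax 0.063 lo [ 0.554 -0.078  0.004] hi [ 0.588 -0.045  0.063] [69. 69. 71.]
scene winder 0.79 [207. 267.] 5660 ctr [0.559 0.21  0.018] zmax 0.065 lo [0.446 0.128 0.006] hi [0.65  0.261 0.065] [119. 121. 122.]
0.4 [ 0.19312959 -0.51490721  0.24214689] [[ 0.936  0.351 -0.   ]
 [ 0.351 -0.936  0.   ]
 [ 0.    -0.    -1.   ]] 0.08540460360317503
```

View pics/top0.png

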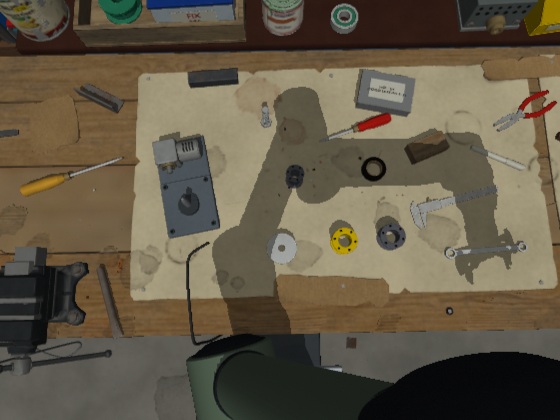

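View pics/scene0.png

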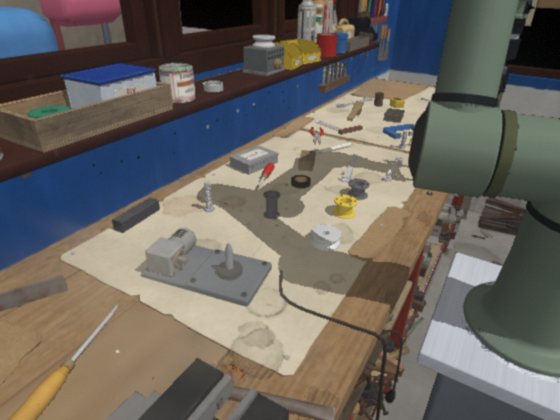

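```bash
python3 - <<'E'
from h import *
p=cams.camera("top"); W=world(p,p["depth"]>0)
s=[r for r in cams.cut_out("wide_spool",p) if (lambda c:c.max()-c.min()<30)(p["color"][r["pixels"]].mean(0))][0]
P=world(p,s["pixels"]); T=P[(P[:,2]>.033)&(P[:,2]<.05)]
c,rr=cv2.minEnclosingCircle(T[:,:2].astype(np.float32)); print("spool top circ",c,rr,"ztop",np.median(T[:,2]),len(T))
def near(lo,hi,c,r): return W[(W[:,2]>lo)&(W[:,2]<hi)&(np.hypot(*(W[:,:2]-c).T)<r)]
for n in ("top","scene"):
    p=cams.camera(n); W=world(p,p["depth"]>0)
    D=W[(W[:,0]>.43)&(W[:,0]<.68)&(W[:,1]>.1)&(W[:,1]<.28)]
    S=D[(D[:,2]>.072)]; print(n,"spindle pts",len(S),S.mean(0).round(4) if len(S) else "",np.round(S[:20],3).tolist())
    S=D[(D[:,2]>.036)&(D[:,2]<.095)]; 
    print("above turntable", len(S), S.min(0).round(3), S.max(0).round(3))
    S=D[(D[:,2]>.026)&(D[:,2]<.034)]; print("tt",len(S),np.median(S,0).round(4),cv2.minEnclosingCircle(S[:,:2].astype(np.float32)))
    S=D[(D[:,2]>.014)&(D[:,2]<.022)]; print("plate",cv2.minAreaRect(S[:,:2].astype(np.float32)))
    S=D[(D[:,2]>.058)&(D[:,2]<.068)]; print("motor",cv2.minAreaRect(S[:,:2].astype(np.float32)))
    for r in cams.landmark_of("winder",p)[:1]: print(r)
E
```

```text
spool top circ (0.4312810003757477, -0.27928999066352844) 0.028934501111507416 ztop 0.040476146906055666 370
top spindle pts 30 [0.5117 0.1806 0.0806] [[0.516, 0.182, 0.087], [0.516, 0.18, 0.087], [0.517, 0.179, 0.081], [0.517, 0.177, 0.079], [0.513, 0.184, 0.089], [0.513, 0.182, 0.087], [0.513, 0.18, 0.088], [0.514, 0.178, 0.085], [0.515, 0.178, 0.078], [0.516, 0.176, 0.075], [0.512, 0.185, 0.085], [0.511, 0.182, 0.087], [0.512, 0.18, 0.085], [0.511, 0.178, 0.085], [0.513, 0.178, 0.079], [0.513, 0.176, 0.076], [0.511, 0.187, 0.077], [0.51, 0.183, 0.084], [0.51, 0.181, 0.081], [0.51, 0.179, 0.083]]
above turntable 1202 [0.506 0.152 0.036] [0.665 0.26  0.089]
tt 282 [0.5113 0.1797 0.0302] ((0.5604954957962036, 0.19083070755004883), 0.07176084071397781)
plate ((0.5607994794845581, 0.1910870522260666), (0.22775717079639435, 0.12005697190761566), 10.743000984191895)
motor ((0.5892335176467896, 0.21608379483222961), (0.10556795448064804, 0.15286703407764435), 80.82191467285156)
{'location': [192.1, 209.5], 'score': 0.62}
scene spindle pts 49 [0.511  0.1843 0.0794] [[0.514, 0.184, 0.089], 
[... 156 characters left out ...]
6], [0.511, 0.184, 0.085], [0.509, 0.184, 0.086], [0.51, 0.179, 0.083], [0.515, 0.186, 0.082], [0.513, 0.185, 0.083], [0.511, 0.184, 0.083], [0.511, 0.182, 0.082], [0.509, 0.181, 0.082], [0.516, 0.185, 0.08], [0.514, 0.184, 0.08], [0.51, 0.186, 0.082], [0.511, 0.182, 0.08]]
above turntable 1430 [0.505 0.151 0.036] [0.663 0.261 0.089]
tt 410 [0.5179 0.1925 0.0299] ((0.5704119205474854, 0.2174934446811676), 0.09062120318412781)
plate ((0.5593852996826172, 0.19101876020431519), (0.22663797438144684, 0.12025092542171478), 10.200084686279297)
motor ((0.5869829058647156, 0.21829307079315186), (0.10357078164815903, 0.15065468847751617), 80.57573699951172)
{'location': [230.5, 276.7], 'score': 0.64}
```

The top view shows a dark grey flanged spool at (391,237) measuring 58 mm across and 40 mm high. The yellow look-alike is at (344,240), the narrow spool at (294,176) and the winder spindle at about (190,200). There is also a pale disc at (282,249), which I'll rule out before moving.

```bash
python3 - <<'E'
from h import *
p=cams.camera("top"); W=world(p,p["depth"]>0)
m=np.zeros(p["depth"].shape,bool); m[230:268,262:302]=1; P=world(p,m); T=P[P[:,2]>.012]
print("pale",cv2.minEnclosingCircle(T[:,:2].astype(np.float32)),np.percentile(T[:,2],[50,98]))
q=cams.camera("scene")
a=cv2.resize(p["color"][205:275,260:440],None,fx=4,fy=4,interpolation=2)
b=cv2.resize(q["color"][160:250,230:410],None,fx=4,fy=4,interpolation=2)[:300]
cv2.imwrite("pics/crop.png",np.vstack([a,b]))
s=get_state(); Rt=R.from_quat(s["tool_rot"]).as_matrix()
print("hover shift",Rt.T@(np.array([.4313,-.2793,.15])-s["tool_pos"]))
E
```

```text
pale ((0.4099435806274414, -0.030184149742126465), 0.0341138020157814) [0.02830192 0.0316889 ]
hover shift [ 0.30573988 -0.13708292  0.09229984]
```

View pics/crop.png

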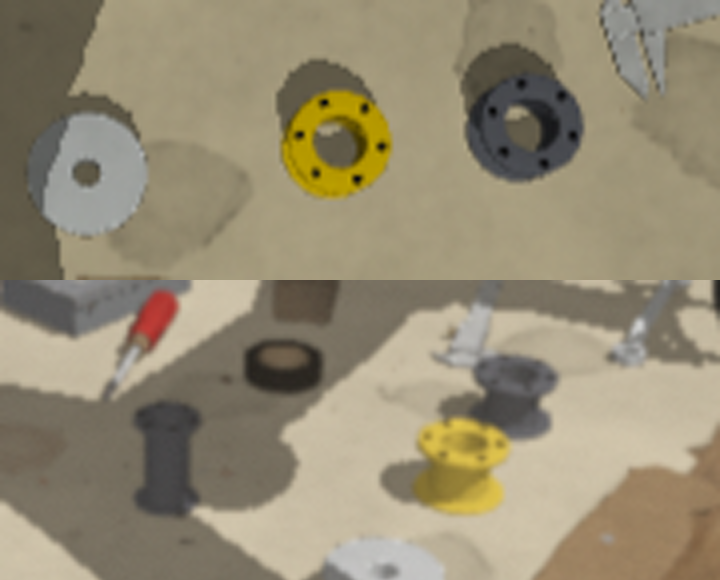

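The crops confirm it: the dark grey flanged spool with the wide bore is the target. The pale disc is only 32 mm high with a small hole. Moving in now.

```bash
python3 -m inch '0.05 -0.022 0 0 0 -0.18 -1; 0.10 -0.045 0 0 0 -0.36 -1; 0.15 -0.067 0 0 0 -0.54 -1; 0.20 -0.09 0 0 0 -0.72 -1; 0.25 -0.112 0 0 0 -0.90 -1' 60
cat > s.py <<'E'
import sys
from h import *
t=np.array(sys.argv[1:4],float); h=float(sys.argv[4])
s=get_state(); M=R.from_quat(s["tool_rot"]).as_matrix()
print("t",s["time_s"],"pos",s["tool_pos"].round(4) if hasattr(s["tool_pos"],"round") else s["tool_pos"],"shift",(M.T@(t-np.array(s["tool_pos"]))).round(4),"tool-z turn",-(h-np.arctan2(M[1,1],M[0,1])),"down",M[:,2].round(3),"q",np.round(s["q"],2))
E
python3 s.py .4313 -.2793 .12 0.52
```

```text
time_s: 1.42
tool_pos: [0.389, -0.3211, 0.2425]
tool_rot: [0.807, 0.591, 0.0, 0.0]
ft_force: [0.5, -0.7, -0.2]
opening: 0.0851
grip_force: 0.0
t 1.425 pos [ 0.389  -0.3211  0.2425] shift [0.0526 0.0276 0.1225] tool-z turn -0.826257762772151 down [ 0.    -0.001 -1.   ] q [-0.84  0.24 -0.31  1.02 -0.    1.04]
```

```bash
python3 -m inch '0.011 0.006 0.02 0 0 -0.165 -1; 0.022 0.011 0.04 0 0 -0.33 -1; 0.033 0.017 0.06 0 0 -0.495 -1; 0.044 0.022 0.09 0 0 -0.66 -1; 0.0526 0.0276 0.122 0 0 -0.825 -1'
python3 s.py .4313 -.2793 .024 0.52
```

```text
time_s: 2.05
tool_pos: [0.4309, -0.2806, 0.1198]
tool_rot: [0.502, 0.865, -0.0, 0.001]
ft_force: [-0.1, -0.5, -0.6]
opening: 0.0853
grip_force: 0.0
t 2.05 pos [ 0.4309 -0.2806  0.1198] shift [0.001  0.0009 0.0958] tool-z turn -0.0012642357582913766 down [ 0.001 -0.001 -1.   ] q [-0.72  0.38 -0.46  0.73  0.    0.33]
```

```bash
python3 -m inch '0.001 0.001 0.03 0 0 0 -1; 0.001 0.001 0.06 0 0 0 -1; 0.001 0.001 0.08 0 0 0 -1; 0.001 0.001 0.096 0 0 0 -1; 0.001 0.001 0.096 0 0 0 -1'
python3 -m inch '0 0 0 0 0 0 0; 0 0 0 0 0 0 1; 0 0 0 0 0 0 1; 0 0 0 0 0 0 1; 0 0 0 0 0 0 1' 50
```

```text
time_s: 2.68
tool_pos: [0.4301, -0.2789, 0.0234]
tool_rot: [0.505, 0.863, 0.0, -0.001]
ft_force: [0.1, -0.8, 0.1]
opening: 0.0852
grip_force: 0.0
time_s: 3.3
tool_pos: [0.4315, -0.2799, 0.0258]
tool_rot: [0.505, 0.863, -0.0, 0.001]
ft_force: [-1.3, 1.1, 5.6]
opening: 0.0553
grip_force: 51.5
```

```bash
python3 -m inch '0 0 -0.01 0 0 0 1; 0 0 -0.04 0 0 0 1; 0 0 -0.08 0 0 0 1; 0 0 -0.12 0 0 0 1; 0 0 -0.13 0 0 0 1'
python3 s.py .512 .1815 .155 0.52
python3 - <<'E'
from h import *
p=cams.camera("scene"); q=cams.camera("top"); a=[]
for c in (p,q):
    r=cams.cut_out("wide_spool",c); 
    for x in r[:2]:
        P=world(c,x["pixels"]); print(round(x["score"],2),np.round(x["location"]),np.percentile(P,[2,50,98],axis=0).round(3).tolist())
i=p["color"][100:240,290:490]; cv2.imwrite("pics/lift.png",cv2.resize(i,None,fx=4,fy=4,interpolation=2))
E
```

```text
time_s: 3.92
tool_pos: [0.4321, -0.2806, 0.1576]
tool_rot: [0.505, 0.863, -0.001, 0.003]
ft_force: [-0.5, 0.1, -1.7]
opening: 0.0551
grip_force: 53.3
t 3.925 pos [ 0.4321 -0.2806  0.1576] shift [0.3634 0.2964 0.0012] tool-z turn -0.006870971031813111 down [ 0.004 -0.004 -1.   ] q [-0.72  0.33 -0.42  0.82  0.    0.34]
0.91 [365. 146.] [[0.404, -0.3, 0.135], [0.426, -0.267, 0.157], [0.452, -0.252, 0.173]]
0.75 [343. 206.] [[0.396, -0.194, 0.004], [0.418, -0.16, 0.028], [0.443, -0.144, 0.041]]
0.55 [345. 236.] [[0.397, -0.198, 0.003], [0.422, -0.171, 0.04], [0.449, -0.145, 0.043]]
```

View pics/lift.png

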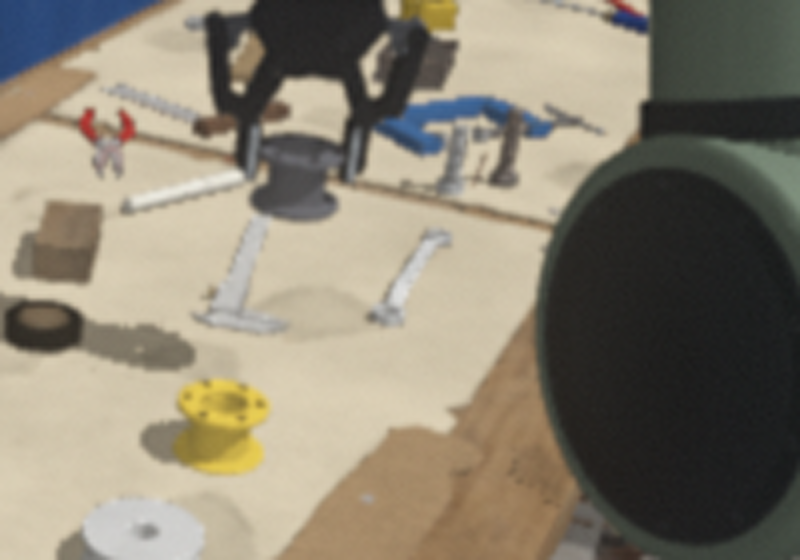

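The spool (crop at about (295,175)) hangs upright between the fingers by its upper flange, with its underside at z≈0.133. Carrying it over to the winder.

```bash
python3 -m inch '0.02 0.017 0 0 0 0 1; 0.057 0.047 0 0 0 0 1; 0.10 0.082 0 0 0 0 1; 0.145 0.118 0 0 0 0 1; 0.19 0.155 0 0 0 0 1'
python3 -m inch '0.045 0.037 0 0 0 0 1; 0.09 0.073 0 0 0 0 1; 0.13 0.106 0 0 0 0 1; 0.155 0.126 0 0 0 0 1; 0.173 0.141 0 0 0 0 1'
python3 s.py .512 .1815 .12 0.52
python3 - <<'E'
from h import *
for n in ("scene","top"):
    p=cams.camera(n)
    for x in cams.cut_out("wide_spool",p)[:2]:
        P=world(p,x["pixels"]); print(n,round(x["score"],2),np.round(x["location"]),np.percentile(P,[2,50,98],axis=0).round(3).tolist())
        if P[:,1].mean()>.05:
            L=P[P[:,2]<np.percentile(P[:,2],2)+.007]
            f=lambda v:((L[:,:2]-v)**2)
            print("low flange",fit(L),L.min(0).round(3),L.max(0).round(3))
    i=p["color"][130:300,130:330] if n=="scene" else p["color"][100:270,90:290]; cv2.imwrite(f"pics/over_{n}.png",cv2.resize(i,None,fx=3.5,fy=3.5,interpolation=2))
E
```

```text
time_s: 4.75
tool_pos: [0.4714, -0.0359, 0.1526]
tool_rot: [0.505, 0.863, -0.0, -0.001]
ft_force: [0.2, -0.6, -1.0]
opening: 0.0555
grip_force: 53.3
time_s: 5.38
tool_pos: [0.5091, 0.1837, 0.1522]
tool_rot: [0.504, 0.864, -0.001, -0.001]
ft_force: [0.5, -1.0, -0.5]
opening: 0.0552
grip_force: 53.3
t 5.375 pos [0.5091 0.1837 0.1522] shift [-0.0033  0.0016  0.0322] tool-z turn -0.005239570033182872 down [-0.004 -0.001 -1.   ] q [ 0.21  0.39 -0.34  0.84  0.    1.27]
scene 0.93 [228. 218.] [[0.48, -0.002, 0.004], [0.502, 0.191, 0.152], [0.636, 0.21, 0.167]]
low flange (array([ 0.66438571, -0.02360962]), np.float64(0.05476566738465833)) [ 0.599 -0.076  0.001] [0.725 0.046 0.005]
scene 0.69 [344. 209.] [[0.396, -0.194, 0.004], [0.419, -0.161, 0.027], [0.447, -0.144, 0.041]]
top 0.6 [340. 244.] [[0.397, -0.197, 0.003], [0.421, -0.171, 0.04], [0.448, -0.144, 0.044]]
top 0.52 [182. 190.] [[0.491, 0.155, 0.019], [0.512, 0.162, 0.166], [0.55, 0.184, 0.171]]
low flange (array([0.5475958, 0.194359 ]), np.float64(0.013161250353119871)) [0.545 0.18  0.013] [0.562 0.207 0.02 ]
```

View pics/over_scene.png

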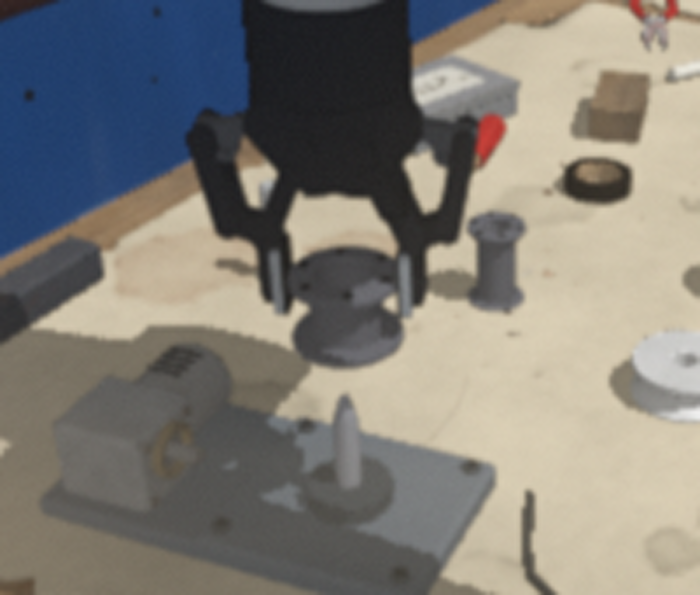

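The spool hangs level above the spindle tip in the crop: spool centre about (347,310), spindle tip at (345,400). Now an accurate axis offset from the same camera.

```bash
python3 - <<'E'
from h import *
from scipy.optimize import least_squares
p=cams.camera("scene"); x=cams.cut_out("wide_spool",p)
P=world(p,x[0]["pixels"]); P=P[(P[:,2]>.12)&(P[:,1]>.1)]
W=world(p,p["depth"]>0); S=W[(np.hypot(W[:,0]-.512,W[:,1]-.182)<.03)]
cam=p["pose"][:3,3]
def cyl(A,r): return least_squares(lambda c:np.hypot(A[:,0]-c[0],A[:,1]-c[1])-r,[.512,.182],loss="soft_l1",f_scale=.001).x
print("zlow",np.percentile(P[:,2],[1,5,50,95]).round(4))
zl=np.percentile(P[:,2],1)
for a,b,r in((0,.007,.029),(.008,.03,.019)):
    A=P[(P[:,2]>zl+a)&(P[:,2]<zl+b)]; print("spool",r,len(A),cyl(A,r))
A=S[(S[:,2]>.035)&(S[:,2]<.07)]; print("spindle",len(A),cyl(A,.007)); 
A=S[(S[:,2]>.08)&(S[:,2]<.095)]; print("tip",len(A),A.mean(0))
E
python3 s.py .512 .1815 .1 .52
```

```text
zlow [0.1287 0.1311 0.1533 0.1673]
spool 0.029 259 [0.51063436 0.17725992]
spool 0.019 238 [0.50777425 0.18082153]
spindle 110 [0.51353523 0.18126153]
tip 19 [0.51216499 0.18354341 0.08429254]
t 5.675 pos [0.5097 0.1812 0.1533] shift [-0.0009  0.0023  0.0533] tool-z turn -0.007847673761557927 down [-0.002 -0.001 -1.   ] q [ 0.21  0.39 -0.35  0.84 -0.    1.26]
```

```bash
python3 -m inch '0.001 0.003 0 0 0 0 1; 0.001 0.003 0.015 0 0 0 1; 0.001 0.003 0.035 0 0 0 1; 0.001 0.003 0.055 0 0 0 1; 0.001 0.003 0.06 0 0 0 1'
python3 - <<'E'
from h import *
p=cams.camera("scene"); i=p["color"][170:300,150:310]; cv2.imwrite("pics/half.png",cv2.resize(i,None,fx=4,fy=4,interpolation=2))
E
python3 s.py .513 .182 .0545 .52
```

```text
time_s: 6.3
tool_pos: [0.5111, 0.1839, 0.0923]
tool_rot: [0.505, 0.863, -0.001, -0.001]
ft_force: [-0.9, -0.2, -1.1]
opening: 0.0551
grip_force: 53.3
t 6.35 pos [0.5114 0.184  0.0925] shift [-0.0026  0.0006  0.038 ] tool-z turn -0.007450622176460198 down [-0.003 -0.001 -1.   ] q [ 0.21  0.46 -0.41  0.7  -0.    1.27]
```

View pics/half.png

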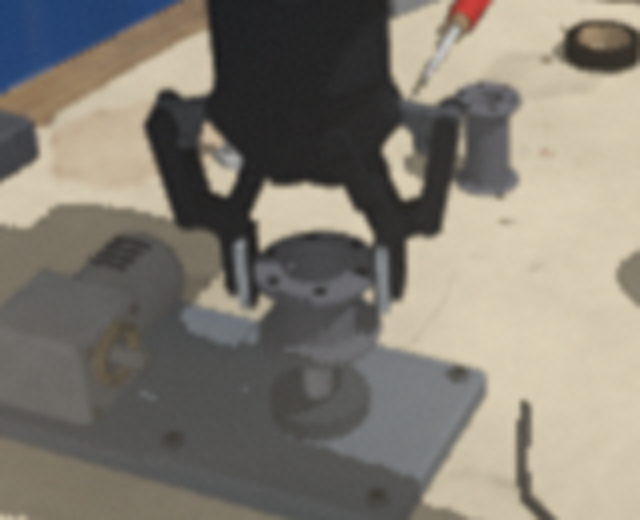

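The spindle has entered the bore (crop at (318,380)) with no side force. Lowering further.

```bash
python3 -m inch '0 0 0.012 0 0 0 1; 0 0 0.024 0 0 0 1; 0 0 0.031 0 0 0 1; 0 0 0.033 0 0 0 1; 0 0 0.033 0 0 0 1'
python3 -m inch '0 0 0.001 0 0 0 1; 0 0 0.002 0 0 0 1; 0 0 0.003 0 0 0 1; 0 0 0.004 0 0 0 1; 0 0 0.004 0 0 0 1'
```

```text
time_s: 6.98
tool_pos: [0.5126, 0.1845, 0.0613]
tool_rot: [0.505, 0.863, 0.0, 0.0]
ft_force: [1.1, -0.1, -1.2]
opening: 0.0554
grip_force: 53.4
time_s: 7.6
tool_pos: [0.5125, 0.1845, 0.0572]
tool_rot: [0.505, 0.863, -0.0, -0.0]
ft_force: [1.1, -0.2, -1.4]
opening: 0.0551
grip_force: 53.4
```

```bash
python3 -m inch '0 0 0.001 0 0 0 1; 0 0 0.002 0 0 0 1; 0 0 0.003 0 0 0 1; 0 0 0.003 0 0 0 1; 0 0 0.003 0 0 0 1'
```

```text
time_s: 8.22
tool_pos: [0.5126, 0.1846, 0.0558]
tool_rot: [0.505, 0.863, 0.0, 0.0]
ft_force: [-4.7, -0.9, 13.7]
opening: 0.0553
grip_force: 54.3
```

Contact at 14 N at the expected height, so it is seated. Releasing and withdrawing.

```bash
python3 -m inch '0 0 -0.001 0 0 0 0.2; 0 0 -0.001 0 0 0 -0.2; 0 0 -0.001 0 0 0 -0.6; 0 0 -0.001 0 0 0 -1; 0 0 -0.001 0 0 0 -1'
python3 -m inch '0 0 -0.02 0 0 0 -1; 0 0 -0.06 0 0 0 -1; 0 0 -0.11 0 0 0 -1; 0 0 -0.15 0 0 0 -1; 0 0 -0.15 0 0 0 -1'
python3 - <<'E'
from h import *
p=cams.camera("scene"); i=p["color"][170:300,150:310]; cv2.imwrite("pics/end.png",cv2.resize(i,None,fx=4,fy=4,interpolation=2))
for q in ("wide_spool","narrow_spool"):
    for x in cams.cut_out(q,p)[:2]:
        P=world(p,x["pixels"]); print(q,round(x["score"],2),np.round(x["location"]),np.percentile(P,[2,50,98],axis=0).round(3).tolist())
E
```

```text
time_s: 8.85
tool_pos: [0.5126, 0.1845, 0.0551]
tool_rot: [0.505, 0.863, -0.0, -0.0]
ft_force: [0.1, -1.0, 0.1]
opening: 0.0856
grip_force: 0.0
time_s: 9.48
tool_pos: [0.5149, 0.1851, 0.2087]
tool_rot: [0.505, 0.863, 0.002, 0.003]
ft_force: [0.4, -0.6, 0.2]
opening: 0.0852
grip_force: 0.0
wide_spool 0.64 [230. 263.] [[0.484, 0.114, 0.004], [0.505, 0.192, 0.055], [0.569, 0.211, 0.071]]
wide_spool 0.58 [343. 204.] [[0.395, -0.196, 0.004], [0.419, -0.161, 0.028], [0.446, -0.144, 0.041]]
narrow_spool 0.85 [270. 201.] [[0.555, -0.106, 0.003], [0.569, -0.056, 0.039], [0.595, -0.045, 0.063]]
```

View pics/end.png

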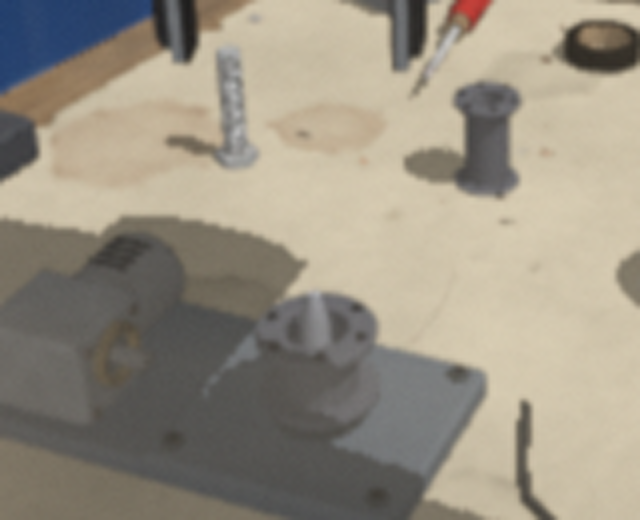

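The spool sits flat and centred on the turntable with the spindle tip through its bore (crop at (316,310)). The narrow spool at (487,140) hasn't moved, and the gripper is clear.

```bash
python3 -c "
from bench import env; print(env.hand_in())"
```

```text
the job is handed in; nothing more can be done
None
```

I put the wide grey spool on the winder's spindle, let go only once it was seated on the turntable, and handed the job in; the narrow spool was not moved, and no verdict came back.

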